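# Run one cycle of the knife-handle press

### The job

Fit the green handle onto the knife in the air press with three light fingertip presses: push down the blue end of the rocker valve to clamp the blade, then press the green palm button right down so that the ram drives the handle home against the blade and let it spring back up, and last push down the white end of the rocker to lift the clamp again. Never fire the ram on an unclamped blade. Work the valves only, without hard knocks: keep off the press and its knife, and grasp or move nothing else on the table.

Things in the scene. Friction and masses are not known exactly. Their poses are not given: they have to be found in the camera images.
- blue_pad (a point): Centre of the top face of the blue pad, 40 x 40 mm, on one end of the rocker: a black paddle 104 x 42 mm on a pin across its aluminium valve block; pads centred 32 mm either side of the pin. Up at the start (this point 76 mm above the table, paddle tilted 14 degrees); fully down 61 mm. About 2 N moves it and it stays where left; at its stop the rubber-backed pad gives 4 mm more, 2.5 N per mm
- white_pad (a point): Centre of the top face of the white pad, 40 x 40 mm, on the other end of the same rocker. Down at the start (61 mm above the table, same rubber back); it rises to 76 mm when the blue end is pushed down
- rocker (a joint): Rocker angle (rad): 0 = white end fully down, clamp lifted (start 0 to 0.03); 0.5 = blue end fully down, clamp foot on the blade
- green_top (a point): Top centre of the round green palm button, 48 mm across, on a 66 mm square aluminium valve block bolted to the table; 72 mm above the table when up. It travels 10 mm straight down to its stop: about 1.5 N to start, 4 N at the bottom, and springs back when let go. Its rubber-backed cap gives up to 4 mm more, 2.5 N per mm. The ram goes out and back with it
- palm (a joint): Travel of the green palm button (m): 0 = up, 0.010 = right down
- rocker_valve: Fixed block of the rocker valve: flange 74 x 126 mm, 34 mm high block with two cheeks to 60 mm beside the pin. Origin at the centre of its underside, z up; its y axis runs along the paddle, the blue pad on the +y side and the white pad on the -y side, the pin along x
- palm_valve: Fixed block of the palm-button valve: flange 88 mm square, origin at the centre of its underside, under the button, z up
- press: The fixed air press beyond the valves: base plate 120 x 490 mm, a lying air cylinder (90 mm high with ports) at its -y end whose ram pushes towards +y, a cradle with the handle in the middle, the dark blade flat on a steel rest at its +y end, and a green clamp arm over the blade, 145 mm high. Origin at the centre of the base plate's underside, z up
- handle: The lime-green handle, 118 x 28 x 20 mm, lying loose in the press's cradle on the knife's tang. Origin at the centre of its underside, long axis y, the blade at its +y end. Home against the blade its origin is at y = 0.0395 m in the press's frame; at the start it is 8 to 20 mm short of that. A full press of the green button brings it home to 1 mm
- spare1: Loose lime-green handle, 118 x 28 x 20 mm, lying on the table between the two valves. Origin at the centre of its underside, long axis y
- spare2: Another loose lime-green handle, 118 x 28 x 20 mm, lying on the table to the left of the valves. Origin at the centre of its underside, long axis y
- finished: Finished knife lying on the table to the right of the valves: lime-green handle 118 x 28 x 20 mm with a dark blade 137 mm long beyond its +y end. Origin at the centre of the handle's underside
- bottle: Clear bottle with a blue cap, 66 mm across, 190 mm high, left of the press. Origin at the centre of its underside
- tape: Brown roll of tape, 90 mm across, 45 mm high, lying right of the press. Origin at the centre of its underside
- pliers: Red-handled pliers, about 180 x 60 x 14 mm, lying near the robot on the left. Origin under their middle, long axis x
Not all that is in view belongs to the job. What is shaped like the palm_valve but orange or red is not meant.

How it is judged:
By the outcome, as a careful person would: the job done as asked, in the order asked, and still so for the second after the job is handed in, with the robot touching nothing.
It also fails if it takes over 51 s, if anything falls off the work surface, if the arm or the gripper's body presses on something with over 40 N, if the wrist force passes 120 N, or if a joint passes its speed limit or range.

### The arm

A 7-joint arm with a two-finger parallel gripper is mounted at the origin on the work surface. World frame = base frame: x ahead of the robot, y to its left, z up, the work surface at z = 0. Lengths are in m, angles in rad, forces in N, time in s.
With the tool pointing down it reaches from about 0.4 to 0.85 m from the base axis. Payload 10.4 kg.
Tool frame: the origin (TCP) lies at the very end of the fingers, on their centre line; the grasp point (between the pads) lies 19 mm behind it (manip.grip_point_offset is the distance from the TCP to the grasp point, in m); z points along the fingers, y is the line along which they close (so a half turn about z gives the same grasp; the last joint's range is limited). The gripper opens to 85 mm and grips with 20 to 120 N. Pads are 22 mm wide; open, the fingers measure 114 mm over their backs; the gripper's body (76 mm by 85 mm) begins 54 mm behind the grasp point. The pads swing forward as they close: fully open they stand 13 mm farther back than shut.
Start: joints at [1.295, 0.332, -0.065, 1.46, 0.022, 1.35, -0.088], TCP at [0.156, -0.605, 0.231] pointing down, gripper open.
Joint ranges: [-2.6, 2.6], [-0.5, 2.12], [-1.47, 1.34], [0.16, 2.42], [-1.27, 4.41], [0.06, 2.06], [-2.6, 2.6]. Speed limits (rad/s): [2.22, 2.22, 2.79, 2.79, 3.14, 3.14, 3.14].

### API

Orientations are given as a unit quaternion [x, y, z, w].
In Python, from workcell import manip gives the robot as it stands. The module is installed in compiled form; this text tells all that it offers.
- The arm moves only by the tool step_arm, never from a script. Its argument "moves" is a list of rows, each a list of 7 numbers: the closure, from 0 (fully open) to 1 (shut), then the shift along the world's x, y, z in mm, then the turn, a rotation vector about the world's x, y, z in rad. In form: [[grip, tx, ty, tz, ax, ay, az], ...]. A call has 1 to 10 rows; each row is the pose to reach, as a shift and turn from the pose commanded when the call began; what a row does not reach only later rows make up. A row lasts 1/10 s, in which the tool goes at most 50 mm and 8.59 degrees, less where a joint would pass 70% of its speed; a pose out of reach is approached as far as the arm can. A call with a gripper value outside its range is refused whole. The fingers move at their own pace and stop on an object; "grip_force" is the grip in N (left out, the last holds). Time passes only in rows, so rows that repeat a pose let the fingers close. It gives the time, the measured TCP pose, the force, the opening and the grip force at its end, in the units of the state.
- manip.get_obs(): the state, without advancing time (a new reading comes with each control period).
- manip.camera(name): name is "scene" or "top" or "wrist"; returns a dict with "image" (480x640x3 uint8, blue, green, red), "K" (3x3 intrinsics, pixels), "rvec" (rotation vector, rad) and "tvec" (3), from world to camera coordinates, as OpenCV has them; the wrist camera has in their place "mount" (4x4, takes a point from camera to tool coordinates, whose origin is the TCP and whose axes are the flange's). Camera axes: x right, y down, z forward; pixel columns grow to the right and rows downward; lengths in m; the calibration is good to about 2 mm. A picture is of the moment at which its call begins: read the wrist's pose just before it. There is no depth.
- manip.hand_in(): hands the job in; it is judged then, once.
The state is a dict: "clock": time; "joint_pos": joint angles; "joint_velocities": joint speeds; "tau": joint torques, N m; "position": TCP position; "ee_rot": TCP orientation; "ft_force": force on the tool from outside, world axes, zero at the start; "torque": the same for the moment, N m; "grip_width": opening from 0.0 (shut) to 1.0 (fully open); "grasp_force": force on a finger pad.
Only numpy, scipy, OpenCV 4.12 (cv2) and the standard library are available. Lean on these libraries where they do the work, as an engineer would, in place of code of your own. Each camera call takes 0.05 s, during which the arm holds its last target. There are 200 camera calls.

## Working session

There is one attempt and no reset: what is moved stays moved. The work goes in short steps, Python scripts to look and compute and a tool call to move; the robot and the scene stay as the last step left them, time stands still between calls to the robot, and variables do not carry over. Pictures are saved under pics/ and viewed, at most 10 in all, crops included, and the job is handed in when it is done.

Besides the shell and the picture viewer there is one more tool, called after "Call:" as name(argument=value, ...), one argument or row to a line, values as JSON. step_arm: Moves the arm, as the interface text tells. Its arguments: {"type":"object","properties":{"moves":{"type":"array","items":{"type":"array","items":{"type":"number"}}},"grip_force":{"type":"number"}},"required":["moves"]}

```bash
mkdir -p pics
python3 - <<'E'
from workcell import manip
import cv2,numpy as np
o=manip.get_obs();print({k:np.round(v,3).tolist() for k,v in o.items()})
for n in("scene","top"):
    c=manip.camera(n);cv2.imwrite(f"pics/{n}0.png",c["image"])
    np.savez(f"{n}0.npz",**c)
    R=cv2.Rodrigues(np.array(c["rvec"],float))[0];print(n,(-R.T@np.ravel(c["tvec"])).round(3))
E
```

```text
{'clock': 0.0, 'joint_pos': [1.295, 0.333, -0.065, 1.461, 0.022, 1.35, -0.089], 'joint_velocities': [-0.001, 0.0, 0.002, -0.0, -0.001, -0.001, 0.0], 'tau': [0.002, -62.545, 0.05, -39.162, 0.016, 0.01, -0.0], 'position': [0.156, -0.605, 0.231], 'ee_rot': [0.992, 0.126, -0.0, -0.001], 'ft_force': [-1.022, 0.27, -0.028], 'torque': [-0.04, 0.03, -0.004], 'grasp_force': 0.0, 'grip_width': 1.001}
scene [ 1.188 -0.291  0.847]
top [0.166 0.083 1.751]
```

View pics/scene0.png

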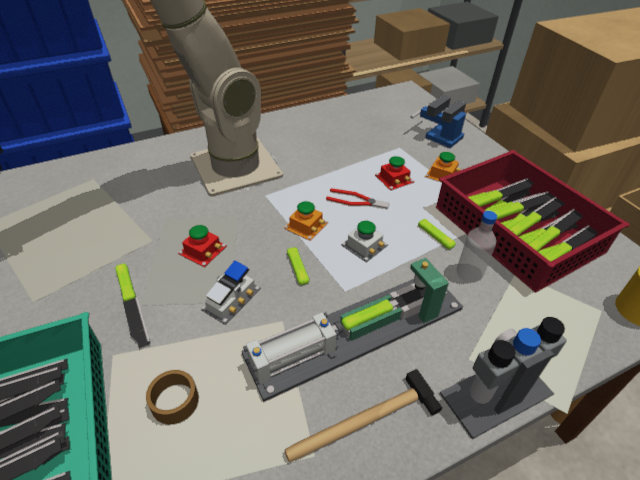

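View pics/top0.png

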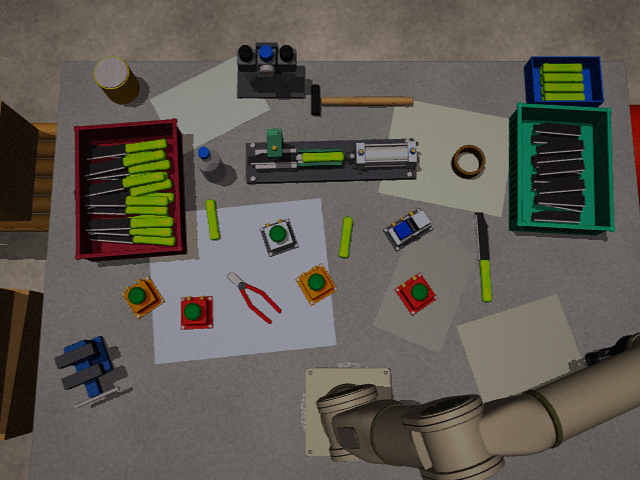

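The scene view has the aluminium green button at (366,230). The decoys are orange at (306,214) and (445,162), and red at (202,240) and (396,168). The top view has the aluminium one at (279,234), with orange at (317,283) and (141,296), and red at (195,311) and (418,293). I choose the aluminium one.

The rocker is at scene (232,287) and top (408,229), with its blue pad on the left in the top view. The other blue items (bottle cap, crate, vise, dispenser cap) are not it.

```bash
cat > h.py <<'E'
import cv2,numpy as np
def load(n): return dict(np.load(n))
def ray(c,uv):
    R=cv2.Rodrigues(np.array(c["rvec"],float))[0];t=np.ravel(c["tvec"])
    return -R.T@t, R.T@np.linalg.inv(c["K"])@np.array([*uv,1.])
def plane(c,uv,z):
    C,d=ray(c,uv);return C+d*(z-C[2])/d[2]
def tri(a,ua,b,ub):
    A,r=[],[]
    for c,u in((a,ua),(b,ub)):
        C,d=ray(c,u);d/=np.linalg.norm(d);P=np.eye(3)-np.outer(d,d);A.append(P);r.append(P@C)
    return np.linalg.lstsq(np.vstack(A),np.hstack(r),rcond=None)[0]
def blob(img,lo,hi,box):
    x0,y0,x1,y1=box
    m=cv2.inRange(cv2.cvtColor(img[y0:y1,x0:x1],cv2.COLOR_BGR2HSV),lo,hi)
    n,l,s,ce=cv2.connectedComponentsWithStats(m);i=1+np.argmax(s[1:,4])
    cn=cv2.findContours((l==i).astype(np.uint8),0,2)[0][0]
    r=cv2.minAreaRect(cn)
    return ce[i]+[x0,y0],s[i,4],(np.array(r[0])+[x0,y0],r[1],r[2])
E
python3 - <<'E'
from h import *
s,t=load("scene0.npz"),load("top0.npz")
C={'green':((45,90,40),(90,255,255),(345,215,385,245),(262,218,298,250),.072),
'blue':((105,130,50),(130,255,255),(205,255,260,300),(385,205,435,250),.076),
'white':((0,0,165),(180,60,255),(205,270,238,312),(405,205,432,236),.061)}
for k,(lo,hi,bs,bt,z) in C.items():
    a=blob(s['image'],lo,hi,bs);b=blob(t['image'],lo,hi,bt)
    print(k,a[0].round(1),a[1],b[0].round(1),b[1],[np.round(q,1) for q in b[2]],'tri',tri(s,a[0],t,b[0]).round(4),'s',plane(s,a[0],z).round(4),'t',plane(t,b[0],z).round(4))
A=cv2.resize(s['image'][200:330,195:395],None,fx=4,fy=4,interpolation=2)
B=cv2.resize(t['image'][195:265,250:450],None,fx=4,fy=4,interpolation=2)
cv2.imwrite('pics/crop.png',cv2.resize(np.vstack([A,B]),(800*3//4,800*3//4)))
E
```

```text
green [365.9 227.2] 193 [277.2 233.2] 221 [array([277.2, 233.2]), array([16.3, 15.6]), np.float64(45.0)] tri [0.4772 0.1926 0.064 ] s [0.4846 0.1879 0.072 ] t [0.4756 0.1918 0.072 ]
blue [235.7 270.5] 276 [402.5 229.6] 202 [array([402.6, 229.6]), array([15. , 13.6]), np.float64(56.3)] tri [ 0.4854 -0.1508  0.0723] s [ 0.4889 -0.151   0.076 ] t [ 0.4845 -0.1508  0.076 ]
white [217.5 292. ] 281 [407. 217.] 1 [array([407., 217.]), array([0., 0.]), np.float64(0.0)] tri [ 0.5198 -0.1855  0.0556] s [ 0.5184 -0.2041  0.061 ] t [ 0.5227 -0.1662  0.061 ]
```

View pics/crop.png

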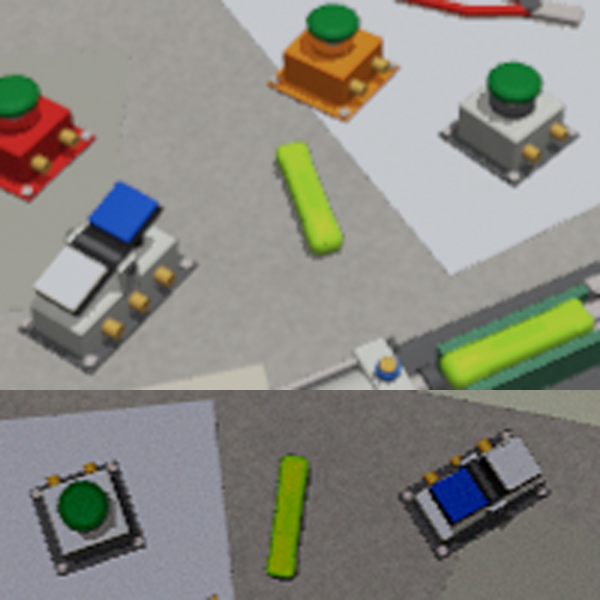

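The crop confirms it: the aluminium palm valve is at crop (515,85), and the rocker is at crop (95,245) with its blue end up. Heights check: blue about 72–76 mm and green about 64–72 mm (the mask includes the button's side). The blue–white spacing is 62 mm, as expected. Now moving over the blue pad, fingers shut.

Call:
step_arm(
  moves=[
    [1,20,28,0,0,0,0],
    [1,50,69,0,0,0,0],
    [1,80,110,0,0,0,0],
    [1,110,152,0,0,0,0],
    [1,140,193,0,0,0,0],
    [1,170,234,0,0,0,0],
    [1,200,276,0,0,0,0],
    [1,225,310,0,0,0,0],
    [1,250,345,0,0,0,0],
    [1,270,373,0,0,0,0],
  ],
  grip_force=20,
)

```text
clock: 1.1
position: [0.4275, -0.2295, 0.2313]
ee_rot: [0.992, 0.127, 0.0, -0.0]
ft_force: [0.5, -0.7, 0.8]
grip_width: 0.003
grasp_force: 0.0
```

Call:
step_arm(
  moves=[
    [1,20,27,-10,0,0,0],
    [1,40,55,-30,0,0,0],
    [1,52,72,-50,0,0,0],
    [1,59,80,-70,0,0,0],
    [1,59,80,-90,0,0,0],
    [1,59,80,-105,0,0,0],
    [1,59,80,-115,0,0,0],
    [1,59,80,-120,0,0,0],
    [1,59,80,-120,0,0,0],
    [1,59,80,-120,0,0,0],
  ],
)

```text
clock: 2.1
position: [0.4857, -0.1523, 0.112]
ee_rot: [0.992, 0.126, 0.0, 0.0]
ft_force: [0.3, 0.2, -0.0]
grip_width: 0.001
grasp_force: 0.0
```

Run:
```python
from h import *
from workcell import manip
o=manip.get_obs();print(np.round(o['position'],4),np.round(o['ft_force'],2),o['clock'])
c=manip.camera("wrist");np.savez("w1.npz",**c);print(np.round(c['mount'],3))
s=manip.camera("scene")['image'];cv2.imwrite('pics/p1.png',np.hstack([cv2.resize(c['image'],(400,300)),cv2.resize(s[200:350,150:350],(400,300))]))
```

```text
[ 0.4857 -0.1523  0.112 ] [ 0.29  0.25 -0.01] 2.1
[[ 0.    -0.956 -0.294  0.076]
 [ 1.     0.     0.     0.   ]
 [-0.    -0.294  0.956 -0.142]
 [ 0.     0.     0.     1.   ]]
```

View pics/p1.png

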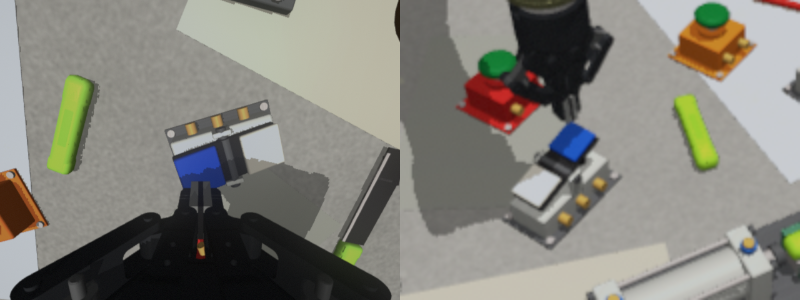

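Fingers are shut, with the tip at wrist-crop (200,190) and the blue pad at (198,168). The scene crop shows the fingertips just above the blue pad at (572,140). Pressing down slowly.

Call:
step_arm(
  moves=[
    [1,0,0,-10,0,0,0],
    [1,0,0,-20,0,0,0],
    [1,0,0,-27,0,0,0],
    [1,0,0,-31,0,0,0],
    [1,0,0,-34,0,0,0],
    [1,0,0,-36,0,0,0],
    [1,0,0,-38,0,0,0],
    [1,0,0,-40,0,0,0],
    [1,0,0,-42,0,0,0],
    [1,0,0,-44,0,0,0],
  ],
)

```text
clock: 3.2
position: [0.4854, -0.1521, 0.0673]
ee_rot: [0.992, 0.126, 0.0, 0.0]
ft_force: [-0.2, 1.9, 2.9]
grip_width: -0.002
grasp_force: 1.1
```

Call:
step_arm(
  moves=[
    [1,0,0,-1,0,0,0],
    [1,0,0,-2,0,0,0],
    [1,0,0,-3,0,0,0],
    [1,0,0,-3,0,0,0],
  ],
)

```text
clock: 3.6
position: [0.4853, -0.1521, 0.0642]
ee_rot: [0.992, 0.126, -0.0, -0.0]
ft_force: [-1.1, 1.2, 1.5]
grip_width: -0.004
grasp_force: 0.8
```

Still moving at about 2 N; continuing in 1 mm steps until the stop.

Call:
step_arm(
  moves=[
    [1,0,0,-1,0,0,0],
    [1,0,0,-2,0,0,0],
    [1,0,0,-2,0,0,0],
  ],
)

```text
clock: 3.9
position: [0.4854, -0.1521, 0.0623]
ee_rot: [0.992, 0.126, 0.0, 0.0]
ft_force: [-1.1, 1.9, 2.1]
grip_width: -0.003
grasp_force: 1.7
```

Call:
step_arm(
  moves=[
    [1,0,0,-1,0,0,0],
    [1,0,0,-1,0,0,0],
  ],
)

```text
clock: 4.1
position: [0.4855, -0.1523, 0.0615]
ee_rot: [0.992, 0.126, 0.0, 0.0]
ft_force: [-1.6, 1.5, 4.5]
grip_width: 0.002
grasp_force: 2.6
```

Call:
step_arm(
  moves=[
    [1,0,0,-1,0,0,0],
    [1,0,0,-1,0,0,0],
  ],
)

```text
clock: 4.3
position: [0.4856, -0.1524, 0.0607]
ee_rot: [0.992, 0.126, 0.0, 0.0]
ft_force: [-1.7, 0.9, 6.9]
grip_width: -0.0
grasp_force: 3.5
```

At the stop: the force now rises about 2.4 N per mm. Lifting off and checking the clamp.

Call:
step_arm(
  moves=[
    [1,0,0,3,0,0,0],
    [1,0,0,10,0,0,0],
    [1,0,0,25,0,0,0],
    [1,0,0,45,0,0,0],
    [1,0,0,60,0,0,0],
    [1,0,20,70,0,0,0],
    [1,0,50,70,0,0,0],
    [1,0,90,70,0,0,0],
    [1,0,130,70,0,0,0],
    [1,0,170,70,0,0,0],
  ],
)

```text
clock: 5.3
position: [0.4854, 0.0191, 0.1316]
ee_rot: [0.992, 0.126, 0.001, 0.0]
ft_force: [0.1, -0.1, 0.1]
grip_width: 0.004
grasp_force: 0.0
```

Run:
```python
from h import *
from workcell import manip
c=manip.camera("scene");np.savez("s2.npz",**c)
s=c['image'];a=load('scene0.npz')['image']
f=lambda i,x,y:cv2.resize(i[y:y+100,x:x+133],(400,300),interpolation=2)
cv2.imwrite('pics/p2.png',np.vstack([np.hstack([f(i,180,240),f(i,335,245)]) for i in (a,s)]))
```

```text
(no output)
```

View pics/p2.png

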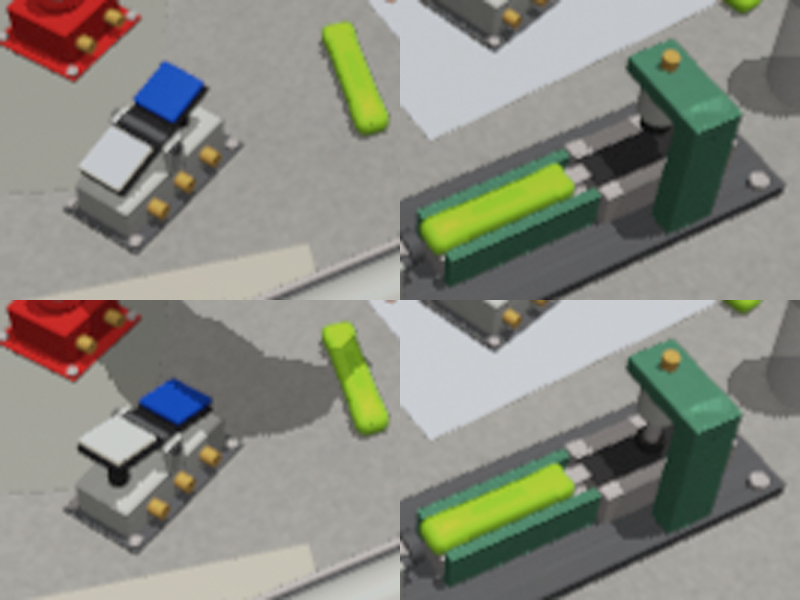

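The blue pad is down at (175,400), the white is up at (120,440), and the clamp foot has come down on the blade at (650,435). Next, the green button.

Call:
step_arm(
  moves=[
    [1,-1,30,0,0,0,0],
    [1,-3,70,0,0,0,0],
    [1,-5,110,0,0,0,0],
    [1,-7,145,0,0,0,0],
    [1,-7,165,-8,0,0,0],
    [1,-7,172,-18,0,0,0],
    [1,-7,172,-26,0,0,0],
    [1,-7,172,-30,0,0,0],
    [1,-7,172,-30,0,0,0],
  ],
)

```text
clock: 6.25
position: [0.4783, 0.188, 0.0996]
ee_rot: [0.992, 0.125, -0.001, 0.0]
ft_force: [-1.1, 0.4, 0.4]
grip_width: -0.002
grasp_force: 0.0
```

Run:
```python
from h import *
from workcell import manip
o=manip.get_obs();print(np.round(o['position'],4))
s=manip.camera("scene")['image'];t=manip.camera("top")['image']
f=lambda i,x,y:cv2.resize(i[y:y+75,x:x+100],(400,300),interpolation=2)
cv2.imwrite('pics/p3.png',np.hstack([f(s,315,180),f(t,230,195)]))
```

```text
[0.4783 0.188  0.0996]
```

View pics/p3.png

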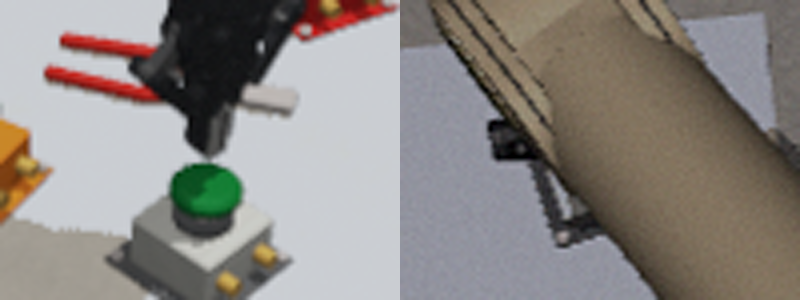

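The fingertips at (210,150) are just above the green cap at (205,190), centred. Pressing.

Call:
step_arm(
  moves=[
    [1,0,2,-8,0,0,0],
    [1,0,3,-16,0,0,0],
    [1,0,3,-22,0,0,0],
    [1,0,3,-26,0,0,0],
    [1,0,3,-28,0,0,0],
    [1,0,3,-30,0,0,0],
    [1,0,3,-32,0,0,0],
    [1,0,3,-34,0,0,0],
    [1,0,3,-36,0,0,0],
    [1,0,3,-37,0,0,0],
  ],
)

```text
clock: 7.35
position: [0.4784, 0.1929, 0.0633]
ee_rot: [0.992, 0.126, 0.0, 0.0]
ft_force: [-1.7, 0.1, 3.3]
grip_width: -0.0
grasp_force: 1.7
```

Call:
step_arm(
  moves=[
    [1,0,0,-1,0,0,0],
    [1,0,0,-2,0,0,0],
    [1,0,0,-2,0,0,0],
  ],
)

```text
clock: 7.65
position: [0.4784, 0.1929, 0.0613]
ee_rot: [0.992, 0.126, 0.0, -0.0]
ft_force: [-1.2, -0.3, 3.7]
grip_width: -0.002
grasp_force: 1.6
```

Call:
step_arm(
  moves=[
    [1,0,0,-1,0,0,0],
    [1,0,0,-2,0,0,0],
    [1,0,0,-2,0,0,0],
  ],
)

```text
clock: 7.95
position: [0.4784, 0.1929, 0.0594]
ee_rot: [0.992, 0.126, 0.0, 0.0]
ft_force: [-2.1, -0.3, 5.8]
grip_width: 0.002
grasp_force: 3.1
```

Call:
step_arm(
  moves=[
    [1,0,0,-1,0,0,0],
    [1,0,0,-1,0,0,0],
    [1,0,0,-1,0,0,0],
    [1,0,0,-1,0,0,0],
    [1,0,0,-1,0,0,0],
    [1,0,0,-1,0,0,0],
  ],
)

```text
clock: 8.55
position: [0.4785, 0.1929, 0.0587]
ee_rot: [0.992, 0.126, 0.0, 0.0]
ft_force: [-2.5, -1.4, 7.4]
grip_width: 0.003
grasp_force: 4.0
```

Run:
```python
from h import *
from workcell import manip
s=manip.camera("scene")['image'];a=load('s2.npz')['image']
f=lambda i,x,y:cv2.resize(i[y:y+150,x:x+200],(400,300),interpolation=2)
cv2.imwrite('pics/p4.png',np.hstack([f(i,270,240) for i in (a,s)]))
```

```text
(no output)
```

View pics/p4.png

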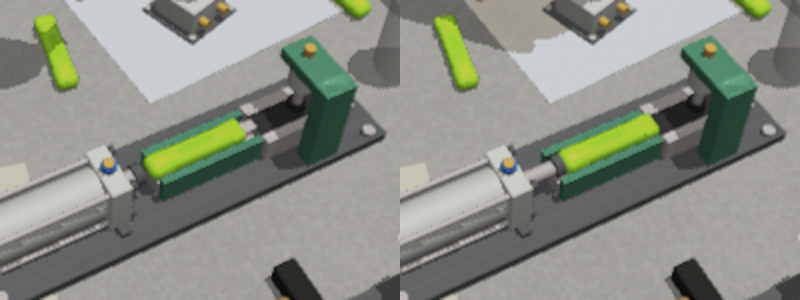

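The ram is out at (545,172) and the handle's end at (658,120) is against the blade. Releasing and moving to the white pad, estimated at (0.519, -0.205).

Call:
step_arm(
  moves=[
    [1,0,0,3,0,0,0],
    [1,0,0,9,0,0,0],
    [1,0,0,18,0,0,0],
    [1,0,0,35,0,0,0],
    [1,0,0,60,0,0,0],
    [1,2,-20,70,0,0,0],
    [1,6,-55,75,0,0,0],
    [1,10,-95,75,0,0,0],
    [1,14,-135,75,0,0,0],
    [1,18,-175,75,0,0,0],
  ],
)

```text
clock: 9.6
position: [0.4964, 0.0162, 0.134]
ee_rot: [0.992, 0.126, 0.0, 0.0]
ft_force: [1.0, -0.2, -0.1]
grip_width: 0.001
grasp_force: 0.0
```

Call:
step_arm(
  moves=[
    [1,4,-40,0,0,0,0],
    [1,8,-80,0,0,0,0],
    [1,12,-120,0,0,0,0],
    [1,16,-160,0,0,0,0],
    [1,20,-195,0,0,0,0],
    [1,22,-215,-5,0,0,0],
    [1,22,-223,-15,0,0,0],
    [1,22,-223,-25,0,0,0],
    [1,22,-223,-30,0,0,0],
    [1,22,-223,-30,0,0,0],
  ],
)

```text
clock: 10.6
position: [0.5179, -0.2029, 0.1022]
ee_rot: [0.992, 0.127, -0.001, -0.001]
ft_force: [0.1, -0.3, 1.1]
grip_width: 0.001
grasp_force: 0.0
```

Run:
```python
from h import *
from workcell import manip
o=manip.get_obs();print(np.round(o['position'],4),np.round(o['ft_force'],2))
s=manip.camera("scene")['image'];w=manip.camera("wrist")['image']
f=lambda i,x,y:cv2.resize(i[y:y+75,x:x+100],(400,300),interpolation=2)
cv2.imwrite('pics/p5.png',np.vstack([np.hstack([f(s,180,245),cv2.resize(w,(400,300))]),np.hstack([f(s,310,260),f(s,320,190)])]))
```

```text
[ 0.5179 -0.2029  0.1022] [ 0.11 -0.31  1.15]
```

View pics/p5.png

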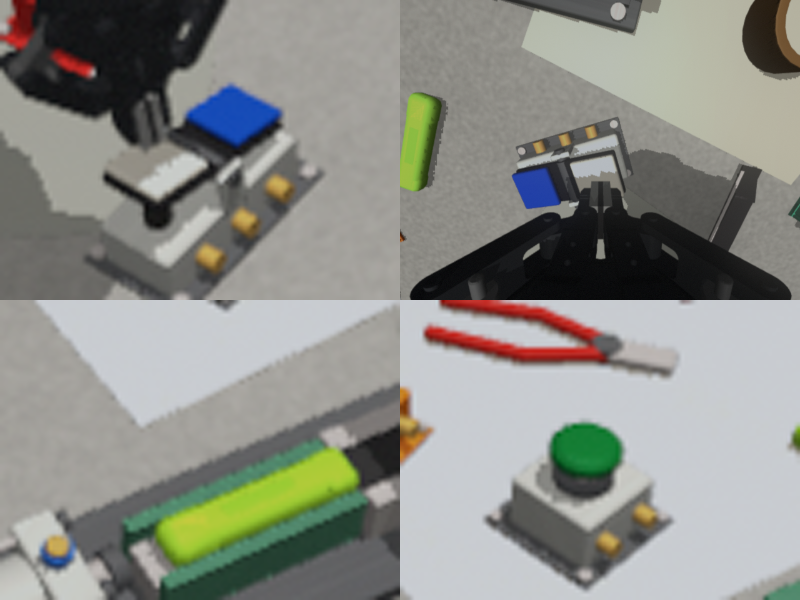

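The tip at (155,135) is above the white pad at (155,172), the button is back up, the ram has retracted and the handle has stayed home. Pressing white.

Call:
step_arm(
  moves=[
    [1,1,-1,-8,0,0,0],
    [1,1,-1,-15,0,0,0],
    [1,1,-1,-20,0,0,0],
    [1,1,-1,-23,0,0,0],
    [1,1,-1,-26,0,0,0],
    [1,1,-1,-28,0,0,0],
    [1,1,-1,-30,0,0,0],
    [1,1,-1,-32,0,0,0],
    [1,1,-1,-34,0,0,0],
    [1,1,-1,-36,0,0,0],
  ],
)

```text
clock: 11.7
position: [0.5195, -0.2063, 0.0674]
ee_rot: [0.992, 0.126, 0.0, 0.0]
ft_force: [0.5, -1.4, 2.3]
grip_width: 0.002
grasp_force: 1.3
```

Call:
step_arm(
  moves=[
    [1,0,0,-1,0,0,0],
    [1,0,0,-2,0,0,0],
    [1,0,0,-3,0,0,0],
    [1,0,0,-4,0,0,0],
    [1,0,0,-4,0,0,0],
  ],
)

```text
clock: 12.2
position: [0.5193, -0.2062, 0.0632]
ee_rot: [0.992, 0.126, 0.0, 0.0]
ft_force: [0.6, -1.7, 1.8]
grip_width: 0.001
grasp_force: 1.3
```

Call:
step_arm(
  moves=[
    [1,0,0,-1,0,0,0],
    [1,0,0,-2,0,0,0],
    [1,0,0,-2,0,0,0],
  ],
)

```text
clock: 12.5
position: [0.5193, -0.2062, 0.0612]
ee_rot: [0.992, 0.126, -0.0, 0.0]
ft_force: [1.4, -1.8, 2.2]
grip_width: -0.002
grasp_force: 1.3
```

Call:
step_arm(
  moves=[
    [1,0,0,-1,0,0,0],
    [1,0,0,-1,0,0,0],
  ],
)

```text
clock: 12.7
position: [0.5193, -0.2061, 0.0604]
ee_rot: [0.992, 0.126, -0.0, 0.0]
ft_force: [-0.4, -1.3, 5.2]
grip_width: -0.004
grasp_force: 2.3
```

Call:
step_arm(
  moves=[
    [1,0,0,-1,0,0,0],
    [1,0,0,-1,0,0,0],
  ],
)

```text
clock: 12.9
position: [0.5193, -0.206, 0.0595]
ee_rot: [0.992, 0.126, -0.0, -0.0]
ft_force: [-1.0, -0.7, 6.6]
grip_width: 0.001
grasp_force: 3.2
```

Call:
step_arm(
  moves=[
    [1,0,0,3,0,0,0],
    [1,0,0,10,0,0,0],
    [1,0,0,25,0,0,0],
    [1,0,0,50,0,0,0],
    [1,0,0,80,0,0,0],
    [1,-20,-20,110,0,0,0],
    [1,-50,-50,130,0,0,0],
    [1,-80,-80,140,0,0,0],
    [1,-100,-100,140,0,0,0],
    [1,-100,-100,140,0,0,0],
  ],
)

```text
clock: 13.9
position: [0.4162, -0.3096, 0.2006]
ee_rot: [0.992, 0.123, -0.0, 0.001]
ft_force: [-0.1, -0.3, 0.8]
grip_width: -0.002
grasp_force: 0.0
```

Run:
```python
from h import *
from workcell import manip
s=manip.camera("scene")['image']
f=lambda i,x,y:cv2.resize(i[y:y+100,x:x+133],(400,300),interpolation=2)
cv2.imwrite('pics/p6.png',np.hstack([f(s,180,240),f(s,335,245)]))
```

```text
(no output)
```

View pics/p6.png

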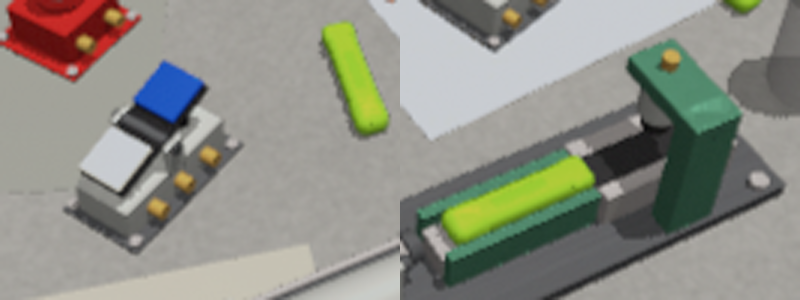

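The white end is fully down at (115,160), the clamp foot is lifted at (655,110), the handle is home against the blade at (590,175), and the arm is clear.

```bash
python3 -c "
from workcell import manip
print(manip.hand_in())"
```

```text
the job is handed in; nothing more can be done
None
```

The job is done and handed in: blade clamped, handle pressed home against it, clamp lifted again, in about 14 s of the 51 s allowed, with pressing forces around 7 N; the hand-in returned no verdict.

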